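Clot check on a turning tube mixer

ROBOT

A 6-joint arm with a two-finger parallel gripper is mounted at the origin on the work surface. World frame = base frame: x ahead of the robot, y to its left, z up, the work surface at z = 0. Lengths are in mm, angles in degrees, forces in N, time in s.
With the tool pointing down it reaches from about 300 to 850 mm from the base axis. Payload 4.2 kg.
Tool frame: the origin (TCP) lies midway between the tips of the shut fingers; the grasp point (between the pads) lies 19 mm behind it; z points along the fingers, y is the line along which they close (so a half turn about z gives the same grasp; the last joint's range is limited). The gripper opens to 91 mm and grips with 3 to 60 N. Pads are 32 mm wide; open, the fingers measure 118 mm over their backs; the gripper's body (76 mm by 178 mm) begins 60 mm behind the grasp point.
Start: joints at [-66.52, 18.312, 89.639, -0, 72.044, -1.146], TCP at [239.601, -522.718, 213.976] pointing down, gripper open.
Joint ranges: [-177.97, 177.97], [-48.28, 115.42], [12.27, 149.76], [-77.06, 257.06], [2.81, 150.46], [-146.56, 146.56]. Speed limits (degrees/s): [147.25, 147.25, 180, 180, 180, 180].

INTERFACE

Orientations are given as [roll, pitch, yaw] about the fixed x, y, z axes, in that order (R = Rz(yaw) Ry(pitch) Rx(roll)).
In Python, from workcell import env gives the robot as it stands.
- The arm moves only by the tool send_rows, never from a script. Its argument "steps" is a list that holds one entry, the list of rows, each a list of 5 numbers: the shift along the tool's x, y, z scaled (see below), then the turn about the tool's z scaled (see below), then the opening, from 0 (shut) to 1 (fully open). In form: [[[dx, dy, dz, yaw, fingers], ...]]. A call has 1 to 5 rows; each row shifts and turns the commanded pose from where the row before left it, along the tool's axes as they then stand; what a row does not reach is not made up. The controller multiplies each number of a shift by 0.04 m and each number of a turn by 0.12 rad. A row lasts 1/12 s, in which the tool goes at most 41.7 mm and 7.16 degrees, less where a joint would pass 70% of its speed; a pose out of reach is approached as far as the arm can. A call with a number of a shift or a turn outside -1 to 1 is refused whole. A call with a gripper value outside its range is refused whole. The fingers move at their own pace and stop on an object; "squeeze" is the grip in N (left out, the last holds). Time passes only in rows, so rows that do not move let the fingers close. It gives the time, the measured TCP pose, the force, the opening and the grip force at its end, in the units of the state.
- env.state(): the state, without advancing time (a new reading comes with each control period).
- env.grab_frame(name): name is "scene" or "side" or "wrist"; returns a dict with "pixels" (420x560x3 uint8, red, green, blue), "depth" (420x560 float32, mm along the optical axis (not along the pixel's ray), 0 where there is no reading), "intrinsics" (3x3 intrinsics, pixels), "dist" ([k1, k2, p1, p2, k3] as OpenCV has them; the pictures are not rectified), "cam_to_world" (4x4, takes a point from camera to world coordinates). Camera axes: x right, y down, z forward; pixel columns grow to the right and rows downward; lengths in mm; the calibration is good to about 2 mm. A picture is of the moment at which its call begins.
- env.job_done(): hands the job in; it is judged then, once.
The state is a dict: "time_s": time; "qpos": joint angles; "qvel": joint speeds; "effort": joint torques, N m; "ee_pos": TCP position; "ee_rot": TCP orientation; "force": force on the tool from outside, world axes, zero at the start; "torque": the same for the moment, N m; "gripper_width": finger opening in mm; "gripper_force": force on a finger pad.
Only numpy, scipy, OpenCV 4.12 (cv2) and the standard library are available. Lean on these libraries where they do the work, as an engineer would, in place of code of your own. Each camera call takes 0.05 s, during which the arm holds its last target. There are 200 camera calls.

TASK

Check the light-blue-capped blood tube for clots while it is being mixed: give the mixer disc a gentle spin by one of its orange knobs so that it goes on turning by itself, about one turn in five seconds and never faster than one in three. With the red inspection light from the stand, held upright with its lens down, follow that tube round for at least 5 seconds with the lens within about 3 cm of it, nothing touching the disc or the tubes. Then lift the light well above the mixer and finish with it still held upright in the gripper, all other things on the bench left where they are.

Things in the scene. Friction and masses are not known exactly. Their poses are not given: they have to be found in the camera images.
- disc (a joint): angle of the mixer's disc in rad, endless (counts on past a full turn), growing anticlockwise seen from above. It turns on a ball bearing: disc with its load nominally 1.4 kg, 0.0115 kg m2 about the axis; friction 0.0004 N m dry plus 0.0002 N m s/rad, so it loses about 0.05 rad/s each second and coasts 20 s or so; the tubes may be slightly out of balance
- mixer: white housing (170 x 190 mm, 51 mm high) fixed to the bench, place and heading vary; origin under its centre, z up. On it a bare aluminium disc, 260 mm across, 8 mm thick, its underside 100 mm above the bench at the centre, tilted 0.21 rad so that the edge on the housing's -x side is lowest
- blue_tube: the light-blue-capped tube on the disc; origin on its axis at its closed inner end, x outward to the cap. Six tubes (13 mm across, 75 mm long, caps 16 mm) are clipped flat on the disc, radially, every 60 degrees, from 48 to 123 mm from the axis; the other five have purple caps. Caps reach 21 mm above the disc's upper face
- hub (a point): centre of the disc's upper face; z is the disc's axis, square to the disc and upward; x points out to the middle of the light-blue-capped tube; x and y turn with the disc
- knob_a (a point): centre of the top of the first orange turning knob: an upright (along the disc's axis) knob 22 mm across whose top is 50 mm above the disc's upper face, 110 mm from the axis, in direction +y of hub. It may be pushed sideways, no need to grasp it. It stands midway between two purple-capped tubes
- knob_b (a point): the same for the second orange knob, across the disc in direction -y of hub. Same axes
- tube_top (a point): the spot to light: top of the wall of the light-blue-capped tube at its middle, 80 mm from the disc's axis, 19.5 mm above the disc's upper face; z is square to the disc, upward; x along the tube, outward to its cap. It turns with the disc
- light: red inspection light standing lens down in its stand: 140 mm long, grip 18 mm across, dark head 22 mm across over the lowest 28 mm, 90 g. Its origin is the centre of the lens face (its lower end), z along it toward the tail. It is already lit. In the stand the lens is 10 mm above the bench and the tail 150 mm
- stand: grey block 64 x 64 x 60 mm with a 26 mm hole, 50 mm deep, for the light; fixed; origin at the centre of its underside, z up
- rack: white tube rack (110 x 210 x 30 mm) full of purple-capped tubes up to 90 mm high, at the far right; leave it; origin under its centre
- gel_bottle: white and blue bottle 60 mm across, 190 mm high; leave it; origin under its centre
- sample_jar: clear jar with orange lid, 62 mm across, 70 mm high; leave it; origin under its centre
- spray: white and green bottle with red cap, 56 mm across, 150 mm high; leave it; origin under its centre
- pen_tray: steel tray 90 x 200 x 22 mm with pens; leave it; origin under its centre
- glove_box: box of gloves 120 x 240 x 75 mm at the left; leave it; origin under its centre

How it is judged:
By the outcome, as a careful person would: the job done as asked, in the order asked, and still so for the second after the job is handed in, while the arm keeps its last pose, push and grip.
It also fails if it takes over 54 s, if anything falls off the work surface, if the arm or the gripper's body presses on something with over 40 N, if the wrist force passes 120 N, or if a joint passes its speed limit or range.

## Working session

There is one attempt and no reset: what is moved stays moved. The work goes in short steps, Python scripts to look and compute and a tool call to move; the robot and the scene stay as the last step left them, time stands still between calls to the robot, and variables do not carry over. Pictures are saved under pics/ and viewed, at most 10 in all, crops included, and the job is handed in when it is done.

Besides the shell and the picture viewer there is one more tool, called by a JSON object that holds its "name" and its "arguments". send_rows: Moves the arm, as the interface text tells. Shifts and turns lie within -1 to 1; 1 stands for 0.04 m of shift or 0.12 rad of turn. Its arguments: {"type":"object","properties":{"steps":{"type":"array"},"squeeze":{"type":"number"}},"required":["steps"]}

```bash
mkdir -p pics; ls; python3 - <<'E'
from workcell import env
import cv2,numpy as np
print(env.state())
for n in("scene","side"):
    f=env.grab_frame(n); cv2.imwrite(f"pics/{n}0.png",f["pixels"][...,::-1]); np.savez(f"{n}0.npz",**f)
    print(n,f["intrinsics"].round(1).tolist(),f["dist"],f["cam_to_world"].round(3).tolist())
E
```

```text
pics
{'time_s': 0.0, 'qpos': array([-6.65210561e+01,  1.83530554e+01,  8.97043150e+01, -8.92575712e-04,
        7.20419954e+01, -1.14829613e+00]), 'qvel': array([-0.07263135,  0.00030083,  0.04235512, -0.09265156, -0.00370657,
        0.01256044]), 'effort': array([-1.24032511e-03, -4.12466669e+01, -2.31976980e+01,  7.26451795e-02,
        4.57495172e-02, -1.57747077e-04]), 'ee_pos': array([ 239.39474001, -522.27188288,  213.12024873]), 'ee_rot': array([-1.79900637e+02, -1.14286801e-03,  2.46275150e+01]), 'force': array([0.13954787, 0.35265725, 0.51723235]), 'torque': array([ 0.04170782, -0.02800054,  0.03429898]), 'gripper_force': 0.0, 'gripper_width': 91.20731374322912}
scene [[391.6, 0.0, 269.9], [0.0, 391.6, 211.4], [0.0, 0.0, 1.0]] [-0.07288304  0.          0.          0.          0.        ] [[-0.167, 0.62, -0.766, 1425.139], [0.986, 0.118, -0.12, 190.725], [0.016, -0.775, -0.631, 844.252], [0.0, 0.0, 0.0, 1.0]]
side [[380.9, 0.0, 282.9], [0.0, 380.9, 206.6], [0.0, 0.0, 1.0]] [-0.0449008  0.         0.         0.         0.       ] [[-0.745, -0.487, 0.456, -98.673], [-0.667, 0.551, -0.501, 769.989], [-0.007, -0.678, -0.735, 1124.041], [0.0, 0.0, 0.0, 1.0]]
```

View pics/scene0.png

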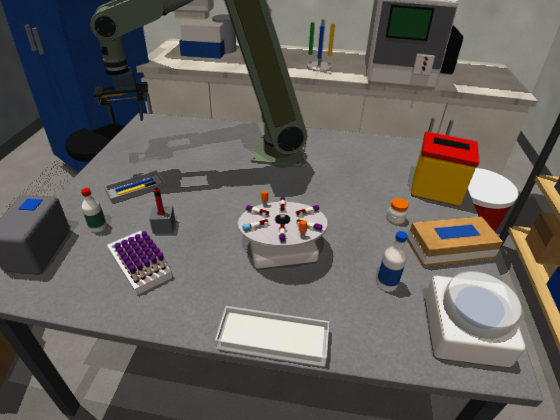

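View pics/side0.png

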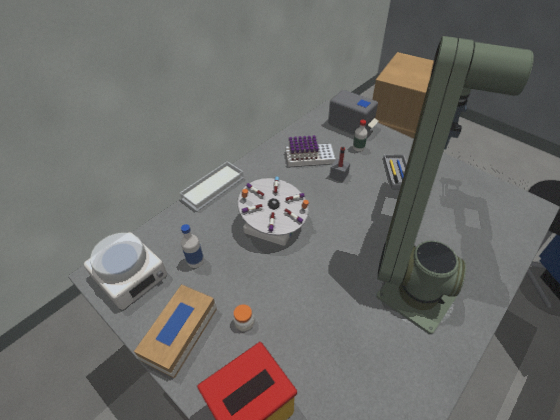

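The scene picture shows the disc centred near (283,220), the blue cap at (247,228), the knobs at (265,197) and (303,228), and the light at (158,203). In the side picture the disc is at (273,204), the blue cap at (276,180), and the light at (341,157).

```bash
cat > h.py <<'E'
import numpy as np,cv2
from scipy.optimize import least_squares
def ray(f,uv):
    p=cv2.undistortPoints(np.array(uv,float).reshape(-1,1,2),f["intrinsics"],f["dist"])[:,0]
    T=f["cam_to_world"]; return T[:3,3],np.c_[p,np.ones(len(p))]@T[:3,:3].T
def cloud(f):
    v,u=np.mgrid[0:420,0:560]; o,d=ray(f,np.c_[u.ravel(),v.ravel()])
    return (o+d*f["depth"].reshape(-1,1)).reshape(420,560,3)
def tri(fs,uvs):
    A=np.zeros((3,3));b=np.zeros(3)
    for f,uv in zip(fs,uvs):
        o,d=ray(f,[uv]);d=d[0]/np.linalg.norm(d[0]);M=np.eye(3)-np.outer(d,d);A+=M;b+=M@o
    return np.linalg.solve(A,b)
def hsv(f): return cv2.cvtColor(f["pixels"],cv2.COLOR_RGB2HSV)
def blobs(m,amin=6):
    n,l,s,c=cv2.connectedComponentsWithStats(m.astype(np.uint8)); return [(c[i].round(1),s[i,4],l==i) for i in range(1,n) if s[i,4]>=amin]
E
python3 - <<'E'
from h import *
F={n:dict(np.load(n+"0.npz")) for n in("scene","side")}
for n,f in F.items():
    C=cloud(f);H=hsv(f).astype(int);h,s,v=H[...,0],H[...,1],H[...,2];D=f["depth"]>0
    print(n,"bench z",np.median(C[...,2][300 if n=="scene" else 330, 100:130]))
    reg=(C[...,2]>60)&(C[...,2]<190)&(C[...,0]>350)&(C[...,0]<850)&(abs(C[...,1])<250)&D
    for nm,m in dict(orange=(h>4)&(h<16)&(s>170)&(v>120),blue=(h>95)&(h<112)&(s>90)&(v>120),purple=(h>125)&(h<155)&(s>80)).items():
        for c,a,l in blobs(m&reg): print(nm,c,a,np.median(C[l],0).round(1),C[l].min(0).round(),C[l].max(0).round())
    red=((h<5)|(h>174))&(s>140)&(v>50)&D&(C[...,2]>40)&(C[...,0]>250)&(C[...,0]<800)&(C[...,1]<0)
    for c,a,l in blobs(red): print("red",c,a,np.median(C[l],0).round(1),C[l].min(0).round(),C[l].max(0).round())
    disc=reg&(s<40)&(v>110)&(C[...,2]<145)&(C[...,2]>75)
    c,a,l=max(blobs(disc),key=lambda b:b[1]); P=C[l]
    # plane robust
    r=least_squares(lambda x:x[0]*(P[:,0]-600)/100+x[1]*P[:,1]/100+x[2]-P[:,2],[0,0,108],loss="soft_l1",f_scale=2).x
    print("disc",c,a,r, "tilt",np.hypot(r[0],r[1])/100,P.min(0),P.max(0))
E
```

```text
scene bench z 0.28517980934026355
orange [264.1 195.3] 53 [482.9  24.3 129.8] [467.  13. 112.] [489.  32. 138.]
orange [302.4 225.8] 81 [651.8 156.6 171.2] [583. 145. 133.] [658. 167. 181.]
blue [246.1 225.9] 29 [637.2   2.2 134.5] [626.  -6. 127.] [646.  10. 137.]
purple [281.9 197.9] 9 [454.5  75.5 103.2] [445.  71. 100.] [463.  82. 107.]
purple [248.4 207.5] 24 [526.9 -15.6 109.3] [516. -23. 103.] [534.  -8. 115.]
purple [316.  207.1] 23 [498.3 185.  118.5] [488. 176. 110.] [505. 192. 124.]
purple [318.  226.5] 36 [610.7 197.2 140.6] [600. 189. 134.] [616. 206. 145.]
purple [282.  237.3] 36 [682.  108.1 148.5] [666. 101. 140.] [689. 113. 154.]
purple [153.  255.2] 195 [ 745.6 -235.3   85.9] [ 706. -250.   70.] [ 778. -208.   91.]
red [ 85.5 191.6] 63 [ 589.1 -504.   148.9] [ 575. -519.  135.] [ 601. -497.  155.]
red [156.4 190.2] 17 [ 546.5 -293.   149.6] [ 535. -304.  143.] [ 552. -287.  153.]
red [159.5 205.5] 98 [ 548.  -291.6   91. ] [ 540. -305.   55.] [ 555. -286.  130.]
disc [280.7 224. ] 2339 [ 19.90830562   7.09472576 108.09806462] tilt 0.21134705261017955 [441.12471242 -
[... 458 characters left out ...]
-243.7   87.8] [ 704. -250.   81.] [ 719. -238.   90.]
purple [248.5 185. ] 12 [672.9 109.1 150. ] [667. 105. 144.] [682. 113. 154.]
purple [301.8 194.7] 11 [517.  -12.5 110. ] [514. -19. 104.] [524.  -7. 113.]
purple [244.9 209.4] 15 [602.5 197.4 140. ] [598. 191. 135.] [607. 203. 145.]
purple [299.5 219.4] 13 [451.2  80.8 102.6] [443.  76.  99.] [457.  86. 107.]
purple [270.7 227.5] 19 [491.7 184.1 117.7] [484. 174. 111.] [501. 192. 124.]
red [362.7 121.6] 23 [ 583.9 -507.5  149.7] [ 573. -522.  142.] [ 593. -492.  156.]
disc [272.4 206.7] 2407 [ 19.9434308    7.05917456 107.59392803] tilt 0.21155906446790548 [440.24690014 -36.24990244  75.1849541 ] [694.17429515 223.32844256 144.42441923]
```

{"name": "send_rows", "arguments": {"steps": [[[0.4, -0.4, 0, 0, 0], [0.7, -0.7, 0, 0, 0], [0.7, -0.7, 0, 0, 0], [0.7, -0.7, 0, 0, 0], [0.7, -0.7, 0, 0, 0]]]}}

```text
time_s: 0.52
ee_pos: [302.6, -351.2, 213.5]
ee_rot: [-179.9, 0.0, 24.6]
force: [1.3, -0.0, 0.6]
gripper_width: 60.8
gripper_force: 0.0
```

{"name": "send_rows", "arguments": {"steps": [[[0.7, -0.7, 0, 0, 0], [0.7, -0.7, 0, 0, 0], [0.7, -0.7, 0, 0, 0], [0.7, -0.7, 0, 0, 0], [0.7, -0.7, 0, 0, 0]]]}}

```text
time_s: 0.93
ee_pos: [371.5, -165.5, 213.8]
ee_rot: [-180.0, 0.0, 24.6]
force: [0.6, -0.6, 0.5]
gripper_width: 27.6
gripper_force: 0.0
```

{"name": "send_rows", "arguments": {"steps": [[[0.7, -0.7, 0, 0, 0], [0.7, -0.7, 0, 0, 0], [0.7, -0.7, 0, 0, 0], [0.4, -0.4, 0, 0, 0], [0, 0, 0, -0.5, 0]]]}}

```text
time_s: 1.35
ee_pos: [421.8, -31.2, 213.7]
ee_rot: [-179.9, -0.1, 28.4]
force: [0.2, -0.2, -0.3]
gripper_width: 0.5
gripper_force: 0.0
```

{"name": "send_rows", "arguments": {"steps": [[[0, 0, 0, -0.9, 0], [0, 0, 0, -0.9, 0], [0, 0, 0, -0.9, 0], [0, 0, 0, -0.5, 0], [0, 0, 0, 0, 0]]]}}

```text
time_s: 1.77
ee_pos: [420.5, -34.7, 213.6]
ee_rot: [-180.0, 0.0, 50.1]
force: [-0.5, -0.1, -0.3]
gripper_width: 0.5
gripper_force: 0.0
```

{"name": "send_rows", "arguments": {"steps": [[[0.5, -0.2, 0, 0, 0], [0.7, -0.35, 0, 0, 0], [0.5, -0.2, 0, 0, 0], [0.24, -0.14, 0, 0, 0], [0, 0, 0, 0, 0]]]}}

```text
time_s: 2.18
ee_pos: [443.4, 48.9, 213.7]
ee_rot: [-180.0, 0.0, 50.2]
force: [-0.0, -0.2, 0.1]
gripper_width: 0.3
gripper_force: 0.0
```

{"name": "send_rows", "arguments": {"steps": [[[0, 0, 0.5, 0, 0], [0, 0, 0.7, 0, 0], [0, 0, 0.7, 0, 0], [0, 0, 0.45, 0, 0], [0, 0, 0, 0, 0]]]}}

```text
time_s: 2.6
ee_pos: [439.8, 46.2, 116.6]
ee_rot: [-179.7, 0.4, 50.0]
force: [-0.8, -0.5, 0.4]
gripper_width: 0.8
gripper_force: 0.0
```

```bash
python3 - <<'E'
from workcell import env
import cv2,numpy as np
print(env.state()["ee_pos"])
a=[env.grab_frame(n) for n in("scene","side")]
b=[cv2.resize(f["pixels"][y:y+110,x:x+130,::-1],None,fx=3,fy=4) for f,x,y in((a[0],215,150),(a[1],220,150))]
cv2.imwrite("pics/pre.png",np.hstack(b))
E
```

```text
[439.79917633  46.16105579 116.61271215]
```

View pics/pre.png

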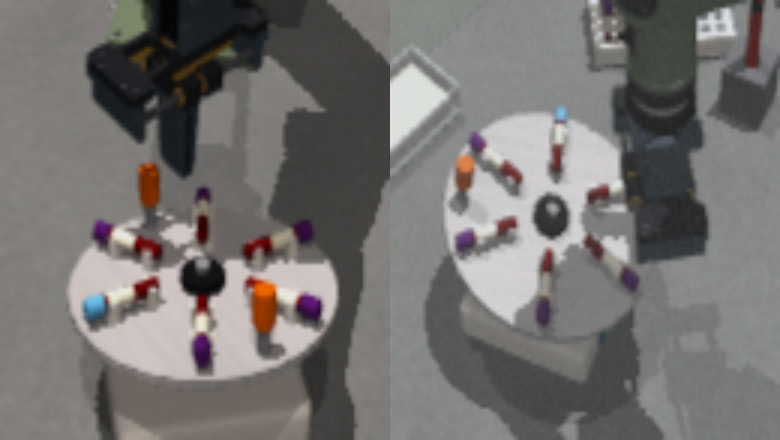

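The left half (scene) shows the finger tip at (178,170), just behind the orange knob at (148,185) and clear of the disc. The right half (side) shows it at the disc's low edge.

{"name": "send_rows", "arguments": {"steps": [[[0, 0.1, 0, 0, 0], [0, 0.15, 0, 0, 0], [0, 0.15, 0, 0, 0], [0, 0.16, -0.02, 0, 0], [0, 0.18, -0.02, 0, 0]]]}}

```text
time_s: 3.12
ee_pos: [467.0, 27.9, 122.2]
ee_rot: [179.9, -0.0, 50.1]
force: [0.5, 0.1, 0.9]
gripper_width: 0.5
gripper_force: 0.0
```

{"name": "send_rows", "arguments": {"steps": [[[0, 0.2, -0.03, 0, 0], [0, 0.24, -0.03, 0, 0], [0, 0.28, -0.03, 0, 0], [0, 0.3, -0.03, 0, 0], [0, 0.3, -0.03, 0, 0]]]}}

```text
time_s: 3.53
ee_pos: [507.7, -6.3, 127.7]
ee_rot: [180.0, -0.0, 50.1]
force: [0.7, -0.7, -0.4]
gripper_width: 0.3
gripper_force: 0.0
```

{"name": "send_rows", "arguments": {"steps": [[[0, 0.15, -0.03, 0, 0], [0, 0, -0.2, 0, 0], [0, 0, -0.5, 0, 0], [0, 0, -0.7, 0, 0], [0, 0, -0.7, 0, 0]]]}}

```text
time_s: 3.95
ee_pos: [510.2, -9.1, 213.6]
ee_rot: [-179.9, 0.1, 50.1]
force: [0.2, -0.1, -0.2]
gripper_width: 0.6
gripper_force: 0.0
```

```bash
cat >> h.py <<'E'
C0=np.array([567,93.3,107.7]); N=np.array([-.199,-.0706,1]);N/=np.linalg.norm(N)
# zero phase = horizontal world x projected on the disc
E1=np.array([1,0,0])-N*N[0];E1/=np.linalg.norm(E1);E2=np.cross(N,E1)
def phase(f,hgt=10,verbose=0):
    """disc angle of blue tube (deg) from caps: rays onto plane at cap height; (theta, residual)"""
    H=hsv(f).astype(int);h,s,v=H[...,0],H[...,1],H[...,2];out=[]
    for nm,m in (("b",(h>95)&(h<112)&(s>90)&(v>110)),("p",(h>125)&(h<155)&(s>80))):
        for c,a,l in blobs(m,8):
            o,d=ray(f,[c]);d=d[0];p=o+d*((C0+hgt*N-o)@N)/(d@N)-C0-hgt*N
            x,y=p@E1,p@E2;r=np.hypot(x,y)
            if 100<r<130: out.append((nm,np.degrees(np.arctan2(y,x))%360,r,a))
    return out
E
cat > look.py <<'E'
from workcell import env
from h import *
import sys
for k in range(int(sys.argv[1])):
    t=env.state()["time_s"]; 
    for n in sys.argv[2:]:
        o=phase(env.grab_frame(n)); print(round(float(t),3),n,[(a,round(float(b),1),round(float(r)),int(c)) for a,b,r,c in o]); t=env.state()["time_s"]
E
python3 - <<'E'
from h import *
for n in("scene","side"): print(n,[(a,round(float(b),1),round(float(r),1),int(c)) for a,b,r,c in phase(dict(np.load(n+"0.npz")))])
E
python3 look.py 2 scene side
```

```text
scene [('b', 303.3, 110.9, 30), ('p', 245.1, 123.2, 25), ('p', 131.8, 122.6, 23), ('p', 71.0, 111.5, 36), ('p', 8.2, 108.4, 36)]
side [('b', 307.6, 122.2, 10), ('p', 6.0, 117.4, 12), ('p', 249.4, 120.8, 11), ('p', 66.8, 110.1, 15), ('p', 189.7, 114.3, 13), ('p', 129.0, 110.9, 19)]
3.95 scene [('b', 18.2, 108, 32), ('p', 141.0, 124, 22), ('p', 81.5, 113, 34), ('p', 314.7, 110, 37)]
4.0 side [('b', 20.1, 116, 11), ('p', 321.0, 124, 8), ('p', 263.1, 121, 10), ('p', 203.6, 115, 16), ('p', 81.9, 111, 15), ('p', 143.0, 112, 13)]
4.05 scene [('b', 27.4, 107, 35), ('p', 149.3, 127, 19), ('p', 89.8, 113, 34), ('p', 323.5, 110, 38)]
4.1 side [('b', 28.6, 114, 11), ('p', 328.9, 122, 11), ('p', 212.0, 116, 14), ('p', 90.2, 110, 15), ('p', 151.8, 112, 16)]
```

{"name": "send_rows", "arguments": {"steps": [[[-0.4, 0.4, 0, 0, 1], [-0.7, 0.7, 0, 0, 1], [-0.7, 0.73, 0, 0, 1], [-0.7, 0.73, 0, 0, 1], [-0.7, 0.73, 0, 0, 1]]]}}

```text
time_s: 4.57
ee_pos: [528.7, -193.0, 211.2]
ee_rot: [-179.8, 0.1, 50.1]
force: [0.2, 0.1, -0.5]
gripper_width: 30.8
gripper_force: 0.0
```

{"name": "send_rows", "arguments": {"steps": [[[-0.7, 0.73, 0, 0, 1], [-0.6, 0.65, 0, 0, 1], [-0.35, 0.35, 0, 0, 1], [-0.1, 0.1, 0, 0, 1], [0, 0, 0, 0, 1]]]}}

```text
time_s: 4.98
ee_pos: [540.1, -293.3, 210.9]
ee_rot: [-179.8, 0.0, 49.9]
force: [0.5, 0.7, -0.3]
gripper_width: 64.3
gripper_force: 0.0
```

```bash
python3 look.py 1 scene side; python3 - <<'E'
from workcell import env
from h import *
s=env.state();print(s["ee_pos"],s["time_s"],s["gripper_width"])
f=env.grab_frame("wrist");cv2.imwrite("pics/w1.png",f["pixels"][...,::-1])
C=cloud(f);H=hsv(f).astype(int);h,s,v=H[...,0],H[...,1],H[...,2]
for c,a,l in blobs(((h<5)|(h>174))&(s>140)&(v>40)&(f["depth"]>0)&(C[...,2]>60),40):
    P=C[l];t=P[P[:,2]>145];print(c,a,np.median(P,0).round(1),P.min(0).round(),P.max(0).round(),len(t),t.mean(0) if len(t) else 0,t.min(0) if len(t) else 0,t.max(0) if len(t) else 0)
P=C[(abs(C[...,2]-60)<3)&(s<60)&(f["depth"]>0)];print("stand top",len(P),P.min(0),P.max(0),cv2.minAreaRect(P[:,:2].astype(np.float32)))
E
```

```text
4.983 scene [('b', 106.4, 117, 30), ('p', 278.2, 117, 28), ('p', 43.7, 109, 41), ('p', 339.9, 108, 37)]
5.033 side [('b', 105.8, 110, 14), ('p', 343.8, 120, 11), ('p', 285.8, 124, 8), ('p', 44.1, 112, 14), ('p', 228.0, 117, 12), ('p', 167.5, 112, 17)]
[ 540.38791494 -291.22574701  211.77015514] 5.0833 72.29722034522352
[288.9 197.3] 285 [ 547.8 -290.4   98.9] [ 538. -299.   60.] [ 552. -288.  133.] 0 0 0 0
[289.6 219.4] 250 [ 544.6 -294.1  149.2] [ 534. -305.  142.] [ 551. -288.  153.] 229 [ 543.56217836 -295.50443391  149.32954182] [ 534.3313704  -304.95915959  145.03358222] [ 551.26601447 -288.53203268  153.43092616]
stand top 3013 [ 505.14795805 -576.41105204   57.00930346] [ 797.49978574 -212.92506825   62.99337451] ((707.4981079101562, -357.2647399902344), (247.14817810058594, 381.755126953125), 38.47053909301758)
```

View pics/w1.png

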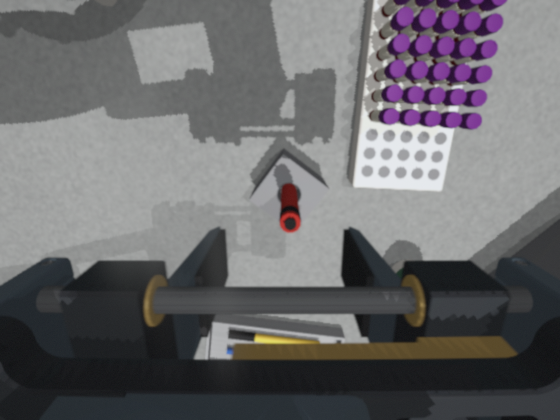

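The wrist picture shows the light's red tail end at (290,222), centred between the open fingers, with the stand below it.

{"name": "send_rows", "arguments": {"steps": [[[-0.05, 0.12, 0.4, 0, 1], [0, 0, 0.8, 0, 1], [0, 0, 0.9, 0, 1], [0, 0, 0.6, 0, 1], [0, 0, 0.3, 0, 1]]]}}

```text
time_s: 5.55
ee_pos: [541.3, -294.0, 89.2]
ee_rot: [-179.6, 0.1, 50.2]
force: [0.2, 0.3, 0.4]
gripper_width: 91.4
gripper_force: 0.0
```

{"name": "send_rows", "arguments": {"steps": [[[0, 0, 0, 0, 1], [0, 0, 0, 0, 0], [0, 0, 0, 0, 0], [0, 0, 0, 0, 0], [0, 0, 0, 0, 0]]], "squeeze": 25}}

```text
time_s: 5.97
ee_pos: [544.2, -297.3, 94.4]
ee_rot: [179.8, -0.0, 50.1]
force: [-1.1, -0.3, 0.9]
gripper_width: 67.6
gripper_force: 0.0
```

{"name": "send_rows", "arguments": {"steps": [[[0, 0, 0, 0, 0], [0, 0, 0, 0, 0], [0, 0, 0, 0, 0], [0, 0, 0, 0, 0], [0, 0, 0, 0, 0]]]}}

```text
time_s: 6.38
ee_pos: [543.4, -297.2, 92.8]
ee_rot: [180.0, 0.0, 50.1]
force: [-0.3, -0.5, 0.5]
gripper_width: 34.2
gripper_force: 0.0
```

{"name": "send_rows", "arguments": {"steps": [[[0, 0, 0, 0, 0], [0, 0, 0, 0, 0], [0, 0, 0, 0, 0], [0, 0, 0, 0, 0], [0, 0, 0, 0, 0]]]}}

```text
time_s: 6.8
ee_pos: [543.3, -297.1, 92.6]
ee_rot: [-180.0, 0.0, 50.1]
force: [0.3, 0.5, -1.6]
gripper_width: 17.2
gripper_force: 25.0
```

{"name": "send_rows", "arguments": {"steps": [[[0, 0, -0.1, 0, 0], [0, 0, -0.3, 0, 0], [0, 0, -0.5, 0, 0], [0, 0, -0.7, 0, 0], [0, 0, -0.8, 0, 0]]]}}

```text
time_s: 7.22
ee_pos: [542.5, -296.6, 188.5]
ee_rot: [-179.8, 0.0, 50.1]
force: [1.0, -0.4, -0.7]
gripper_width: 17.8
gripper_force: 25.0
```

{"name": "send_rows", "arguments": {"steps": [[[0, 0, -0.8, 0, 0], [0, 0, -0.8, 0, 0], [0, 0, -0.5, 0, 0], [0, 0, -0.3, 0, 0], [0, 0, 0, 0, 0]]]}}

```text
time_s: 7.63
ee_pos: [544.6, -297.8, 288.6]
ee_rot: [179.6, -0.1, 50.1]
force: [-0.7, 0.0, -0.6]
gripper_width: 17.7
gripper_force: 25.0
```

```bash
python3 look.py 2 scene side; python3 - <<'E'
from workcell import env
from h import *
s=env.state();T=s["ee_pos"];print(T,s["ee_rot"],s["time_s"],s["gripper_width"],s["gripper_force"])
f=[env.grab_frame(n) for n in("scene","side")]
b=[]
for g in f:
    C=cloud(g);D=(g["depth"]>0)&(np.hypot(C[...,0]-T[0],C[...,1]-T[1])<25)&(C[...,2]<T[2]-3)&(C[...,2]>90)
    P=C[D]
    for lo in range(140,300,20):
        Q=P[(P[:,2]>=lo)&(P[:,2]<lo+20)]
        if len(Q)>3: print(lo,len(Q),(np.median(Q,0)-T).round(1))
    print("lens z",P[:,2].min()-T[2])
    v,u=np.argwhere(D).mean(0).astype(int); b.append(cv2.resize(g["pixels"][max(v-60,0):v+60,u-50:u+50,::-1],(400,480)))
cv2.imwrite("pics/held.png",np.hstack(b))
E
```

```text
7.633 scene [('b', 296.3, 113, 29), ('p', 238.6, 125, 20), ('p', 124.9, 121, 28), ('p', 63.8, 111, 37), ('p', 0.5, 109, 34)]
7.683 side [('b', 304.5, 125, 9), ('p', 2.9, 118, 12), ('p', 246.1, 120, 11), ('p', 63.4, 111, 15), ('p', 186.4, 114, 16), ('p', 125.4, 110, 15)]
7.733 scene [('b', 303.5, 111, 29), ('p', 245.1, 123, 25), ('p', 131.9, 124, 25), ('p', 71.0, 112, 36), ('p', 8.0, 109, 37)]
7.783 side [('b', 310.6, 123, 9), ('p', 9.6, 117, 12), ('p', 253.1, 120, 11), ('p', 70.6, 111, 14), ('p', 193.8, 115, 15), ('p', 132.4, 112, 17)]
[ 542.75260144 -296.77602083  283.12575177] [-1.79833445e+02  3.42331851e-02  5.00642981e+01] 7.8333 17.415007443149417 24.99167561531067
200 41 [  6.3   4.7 -72.3]
220 49 [  6.1   4.5 -53.5]
240 38 [  5.1   3.2 -32.8]
260 31 [  4.4   4.1 -13.3]
lens z -80.70080193080173
200 20 [ -3.3   8.7 -71.6]
220 21 [ -4.5   6.8 -54.5]
240 21 [ -4.6   6.7 -34.3]
260 19 [ -3.8   6.9 -14.9]
lens z -83.34106187215684
```

View pics/held.png

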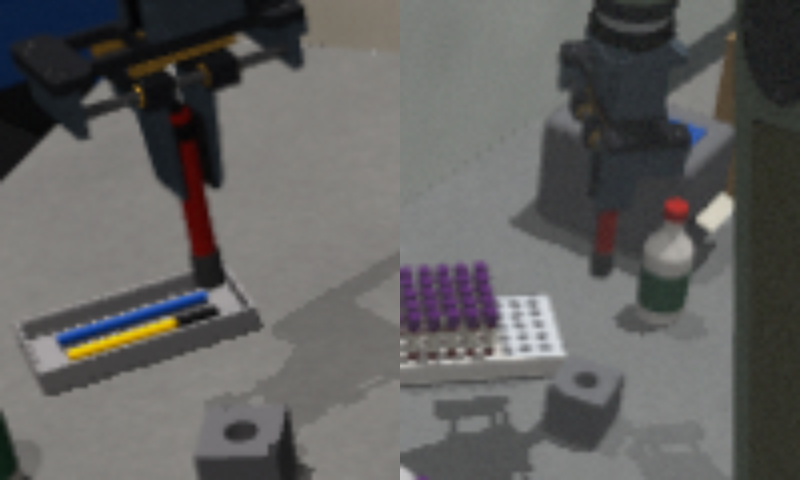

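The held picture shows the light upright between the fingers in both views, dark lens end down, and the stand is empty.

{"name": "send_rows", "arguments": {"steps": [[[0.4, -0.3, 0, 0, 0], [0.75, -0.54, 0, 0, 0], [0.8, -0.58, 0, 0, 0], [0.8, -0.58, 0, 0, 0], [0.8, -0.58, 0, 0, 0]]]}}

```text
time_s: 8.35
ee_pos: [554.9, -120.4, 283.7]
ee_rot: [-179.9, 0.0, 50.0]
force: [0.9, -0.6, -1.3]
gripper_width: 17.7
gripper_force: 25.0
```

{"name": "send_rows", "arguments": {"steps": [[[0.8, -0.58, 0, 0, 0], [0.8, -0.58, 0, 0, 0], [0.7, -0.5, 0, 0, 0], [0.4, -0.3, 0, 0, 0], [0.18, -0.12, 0, 0, 0]]]}}

```text
time_s: 8.77
ee_pos: [565.2, 22.8, 283.8]
ee_rot: [-179.9, 0.0, 50.3]
force: [-0.4, -0.7, -1.6]
gripper_width: 17.5
gripper_force: 25.0
```

```bash
cat > log.py <<'E'
# usage: log.py count ; logs cap points (disc-plane xy), fits camera offsets and theta(t)
from workcell import env
from h import *
import json,sys,os
def caps(f,hgt=12):
    H=hsv(f).astype(int);h,s,v=H[...,0],H[...,1],H[...,2];out=[]
    for b,m in ((1,(h>95)&(h<112)&(s>90)&(v>110)),(0,(h>125)&(h<155)&(s>80))):
        for c,a,l in blobs(m,8):
            o,d=ray(f,[c]);d=d[0];p=o+d*((C0+hgt*N-o)@N)/(d@N)-C0-hgt*N
            if 98<np.hypot(p@E1,p@E2)<133: out.append((b,float(p@E1),float(p@E2)))
    return out
def load():
    return json.load(open("log.json")) if os.path.exists("log.json") else []
def thetas(L):
    off={}
    def model(L,off):
        R=[]
        for t,n,c in L:
            z=np.array([x+1j*y for b,x,y in c])-off.get(n,0)
            a=np.angle(np.mean((z/abs(z))**6))/6
            bl=[np.angle(z[i]) for i in range(len(z)) if c[i][0]]
            # purple-only frames: keep mod 60
            if bl: a+=np.pi/3*np.round((bl[0]-a)/(np.pi/3))
            R.append((t,n,a,bool(bl),z))
        return R
    for _ in range(8):
        R=model(L,off)
        for n in {r[1] for r in R}:
            d=[]
            for r in R:
                if r[1]==n:
                    k=np.round((np.angle(r[4])-r[2])/(np.pi/3));d+=list(r[4]-114*np.exp(1j*(r[2]+k*np.pi/3)))
            off[n]=off.get(n,0)+np.mean(d)
    return R,off
if __name__=="__main__":
    L=load()
    if not L:
        for n in("scene","side"): L.append((0.,n,caps(dict(np.load(n+"0.npz")))))
    for i in range(int(sys.argv[1])):
        for n in("scene","side"):
            t=float(env.state()["time_s"]);c=caps(env.grab_frame(n))
            if len(c)>=2: L.append((t,n,c))
    json.dump(L,open("log.json","w"))
    R,off=thetas(L);print("off",off)
    print([(round(r[0],2),r[1][:2],round(np.degrees(r[2])%360,1),len(r[4]),r[3]) for r in R[-4:]])
    print(env.state()["ee_pos"],env.state()["time_s"])
E
python3 log.py 3; python3 -c "
import json;from log import *
L=load();R,o=thetas(L);print([(round(r[0],3),r[1][:2],round(np.degrees(r[2])%360,2)) for r in R])"
```

```text
off {'scene': np.complex128(-6.692672320667117-1.0486739330123134j), 'side': np.complex128(0.8354296648034414-3.2926054542010554j)}
[(8.87, 'sc', np.float64(25.3), 5, True), (8.92, 'si', np.float64(29.1), 6, True), (8.97, 'sc', np.float64(32.1), 5, True), (9.02, 'si', np.float64(35.6), 5, True)]
[565.53976582  18.16229591 284.52229308] 9.0667
[(0.0, 'sc', np.float64(308.02)), (0.0, 'si', np.float64(308.08)), (8.767, 'sc', np.float64(18.75)), (8.817, 'si', np.float64(22.16)), (8.867, 'sc', np.float64(25.32)), (8.917, 'si', np.float64(29.08)), (8.967, 'sc', np.float64(32.06)), (9.017, 'si', np.float64(35.59))]
```

```bash
cat > plan.py <<'E'
# plan.py ncam nrows h0 h1 hrows : log frames, fit theta(t), print rows that follow the tube
import sys,json
from log import *
ncam,n,h0,h1,hr=int(sys.argv[1]),int(sys.argv[2]),*map(float,sys.argv[3:6])
L=load()
for i in range(ncam):
    nm=("side","scene")[i%2];t=float(env.state()["time_s"]);c=caps(env.grab_frame(nm))
    if len(c)>=2: L.append((t,nm,c))
json.dump(L,open("log.json","w"))
R,off=thetas(L);R=[r for r in R if r[0]>8.7]
th=[R[0][2]];w=1.17
for a,b in zip(R,R[1:]):   # unwrap by prediction, mod 60 deg
    p=th[-1]+w*(b[0]-a[0]);th.append(b[2]+np.pi/3*np.round((p-b[2])/(np.pi/3)))
    if b[0]-a[0]>.4: w=(th[-1]-th[-2])/(b[0]-a[0])
T=np.array([r[0] for r in R]);th=np.array(th);A=-.06
s=env.state();t0=float(s["time_s"]);m=T>t0-1.5
if m.sum()<2 or np.ptp(T[m])<.15: m=T>t0-2.5
k=np.polyfit(T[m]-t0,th[m]-A*(T[m]-t0)**2/2,1)
f=lambda t:k[1]+k[0]*(t-t0)+A*(t-t0)**2/2
print("t",round(t0,2),"theta",round(np.degrees(k[1])%360,1),"w",round(k[0],3),"last",[(round(x,2),round(np.degrees(y),1),len(r[4]),r[3]) for x,y,r in zip(T[-3:],th[-3:],R[-3:])])
cen=np.array([565.5,92.2,107.6])
tip=lambda th:cen+80*(E1*np.cos(th)+E2*np.sin(th))+19.5*N
p=np.array(s["ee_pos"]);d=p-[0,0,82.5]-tip(f(t0));print("tcp",p.round(1),"lens-spot now",d.round(1),np.linalg.norm(d).round(1),"grip",s["gripper_width"])
y=np.radians(50.1);X=np.array([[np.cos(y),np.sin(y),0],[np.sin(y),-np.cos(y),0],[0,0,-1]])
q=p.copy();rows=[]
for i in range(1,n+1):
    h=h0+(h1-h0)*min(1,i/hr) if hr else h1
    e=X@(tip(f(t0+i/12+.03))+[0,0,h+82.5]-q)/40   # 0.03 s lead covers the camera pause
    e*=min(1,.95/np.linalg.norm(e));e=e.round(2);q=q+X.T@e*40
    rows.append([*map(float,e),0,0])
for i in range(0,n,5): print(rows[i:i+5])
d=q-[0,0,82.5]-tip(f(t0+n/12));print("end dist",np.linalg.norm(d).round(1))
E
python3 plan.py 2 10 70 70 0
```

```text
t 9.17 theta 45.6 w 1.159 last [(np.float64(9.02), np.float64(35.6), 5, True), (np.float64(9.07), np.float64(38.8), 5, True), (np.float64(9.12), np.float64(42.3), 6, True)]
tcp [565.6  18.3 284.7] lens-spot now [ -51.  -128.7   60.6] 151.2 grip 17.8917259403086
[[0.88, -0.36, -0.06, 0, 0], [0.85, -0.42, -0.04, 0, 0], [0.81, -0.5, -0.03, 0, 0], [0.66, -0.62, -0.0, 0, 0], [-0.07, -0.18, 0.03, 0, 0]]
[[-0.08, -0.16, 0.03, 0, 0], [-0.1, -0.16, 0.04, 0, 0], [-0.11, -0.14, 0.03, 0, 0], [-0.13, -0.14, 0.04, 0, 0], [-0.13, -0.12, 0.04, 0, 0]]
end dist 69.4
```

{"name": "send_rows", "arguments": {"steps": [[[0.7, -0.3, -0.06, 0, 0], [0.85, -0.42, -0.04, 0, 0], [0.8, -0.5, -0.03, 0, 0], [0.6, -0.6, 0, 0, 0], [0.18, -0.26, 0.03, 0, 0]]]}}

```text
time_s: 9.58
ee_pos: [582.5, 172.5, 288.5]
ee_rot: [-179.9, -0.1, 50.2]
force: [0.4, -0.4, -1.2]
gripper_width: 17.5
gripper_force: 25.0
```

{"name": "send_rows", "arguments": {"steps": [[[-0.08, -0.16, 0.03, 0, 0], [-0.1, -0.16, 0.04, 0, 0], [-0.11, -0.14, 0.03, 0, 0], [-0.13, -0.14, 0.04, 0, 0], [-0.13, -0.12, 0.04, 0, 0]]]}}

```text
time_s: 10.0
ee_pos: [545.0, 169.4, 281.7]
ee_rot: [180.0, 0.0, 50.0]
force: [0.3, 0.5, -2.1]
gripper_width: 17.9
gripper_force: 25.0
```

```bash
python3 plan.py 2 10 65 17 8
```

```text
t 10.1 theta 105.6 w 1.097 last [(np.float64(9.12), np.float64(42.3), 6, True), (np.float64(10.0), np.float64(99.3), 5, True), (np.float64(10.05), np.float64(102.5), 6, True)]
tcp [544.6 169.6 281.7] lens-spot now [ 4.1  1.6 71.3] 71.5 grip 17.705870416695017
[[-0.3, -0.18, 0.36, 0, 0], [-0.16, -0.07, 0.19, 0, 0], [-0.17, -0.06, 0.18, 0, 0], [-0.17, -0.05, 0.19, 0, 0], [-0.17, -0.03, 0.18, 0, 0]]
[[-0.18, -0.01, 0.19, 0, 0], [-0.17, 0.0, 0.18, 0, 0], [-0.17, 0.02, 0.18, 0, 0], [-0.17, 0.04, 0.02, 0, 0], [-0.17, 0.05, 0.03, 0, 0]]
end dist 16.8
```

{"name": "send_rows", "arguments": {"steps": [[[-0.3, -0.18, 0.36, 0, 0], [-0.16, -0.07, 0.19, 0, 0], [-0.17, -0.06, 0.18, 0, 0], [-0.17, -0.05, 0.19, 0, 0], [-0.17, -0.03, 0.18, 0, 0]]]}}

```text
time_s: 10.52
ee_pos: [509.0, 150.4, 237.4]
ee_rot: [180.0, -0.0, 50.0]
force: [0.4, -0.5, -0.3]
gripper_width: 17.6
gripper_force: 25.0
```

{"name": "send_rows", "arguments": {"steps": [[[-0.18, -0.01, 0.19, 0, 0], [-0.17, 0, 0.18, 0, 0], [-0.17, 0.02, 0.18, 0, 0], [-0.17, 0.04, 0.02, 0, 0], [-0.17, 0.05, 0.03, 0, 0]]]}}

```text
time_s: 10.93
ee_pos: [489.9, 121.4, 213.3]
ee_rot: [180.0, 0.0, 50.1]
force: [0.0, -0.2, -0.1]
gripper_width: 17.8
gripper_force: 25.0
```

```bash
python3 plan.py 2 10 17 17 0
```

```text
t 11.03 theta 162.8 w 1.042 last [(np.float64(10.05), np.float64(102.5), 6, True), (np.float64(10.93), np.float64(156.9), 5, True), (np.float64(10.98), np.float64(159.8), 6, True)]
tcp [489.9 121.1 213.7] lens-spot now [ 3.2  5.6 17.7] 18.9 grip 17.36471504652951
[[-0.37, 0.13, 0.05, 0, 0], [-0.14, 0.09, 0.01, 0, 0], [-0.14, 0.11, 0.02, 0, 0], [-0.13, 0.11, 0.01, 0, 0], [-0.11, 0.12, 0.0, 0, 0]]
[[-0.11, 0.13, 0.01, 0, 0], [-0.09, 0.14, 0.0, 0, 0], [-0.08, 0.15, 0.0, 0, 0], [-0.07, 0.15, -0.0, 0, 0], [-0.06, 0.16, -0.01, 0, 0]]
end dist 17.3
```

{"name": "send_rows", "arguments": {"steps": [[[-0.37, 0.13, 0.05, 0, 0], [-0.14, 0.09, 0.01, 0, 0], [-0.14, 0.11, 0.02, 0, 0], [-0.13, 0.11, 0.01, 0, 0], [-0.11, 0.12, 0, 0, 0]]]}}

```text
time_s: 11.45
ee_pos: [484.7, 79.9, 210.1]
ee_rot: [180.0, -0.0, 50.1]
force: [-0.3, -1.0, -0.6]
gripper_width: 17.8
gripper_force: 25.0
```

{"name": "send_rows", "arguments": {"steps": [[[-0.11, 0.13, 0.01, 0, 0], [-0.09, 0.14, 0, 0, 0], [-0.08, 0.15, 0, 0, 0], [-0.07, 0.15, 0, 0, 0], [-0.06, 0.16, -0.01, 0, 0]]]}}

```text
time_s: 11.87
ee_pos: [496.6, 48.5, 209.9]
ee_rot: [-180.0, 0.0, 50.1]
force: [0.8, -0.4, -1.2]
gripper_width: 17.5
gripper_force: 25.0
```

```bash
python3 plan.py 2 10 17 17 0
```

```text
t 11.97 theta 217.7 w 0.997 last [(np.float64(10.98), np.float64(159.9), 6, True), (np.float64(11.87), np.float64(212.0), 5, True), (np.float64(11.92), np.float64(214.8), 6, True)]
tcp [497.   48.2 209.9] lens-spot now [-2.6  5.3 16.5] 17.5 grip 17.423488819581053
[[-0.1, 0.36, -0.03, 0, 0], [-0.01, 0.16, -0.01, 0, 0], [-0.0, 0.16, -0.02, 0, 0], [0.01, 0.16, -0.02, 0, 0], [0.03, 0.16, -0.02, 0, 0]]
[[0.04, 0.16, -0.03, 0, 0], [0.05, 0.15, -0.02, 0, 0], [0.06, 0.14, -0.03, 0, 0], [0.07, 0.14, -0.03, 0, 0], [0.09, 0.13, -0.03, 0, 0]]
end dist 17.7
```

{"name": "send_rows", "arguments": {"steps": [[[-0.1, 0.36, -0.03, 0, 0], [-0.01, 0.16, -0.01, 0, 0], [0, 0.16, -0.02, 0, 0], [0.01, 0.16, -0.02, 0, 0], [0.03, 0.16, -0.02, 0, 0]]]}}

```text
time_s: 12.38
ee_pos: [525.5, 21.1, 214.0]
ee_rot: [-180.0, 0.0, 50.1]
force: [-0.4, 0.2, -1.2]
gripper_width: 17.8
gripper_force: 25.0
```

{"name": "send_rows", "arguments": {"steps": [[[0.04, 0.16, -0.03, 0, 0], [0.05, 0.15, -0.02, 0, 0], [0.06, 0.14, -0.03, 0, 0], [0.07, 0.14, -0.03, 0, 0], [0.09, 0.13, -0.03, 0, 0]]]}}

```text
time_s: 12.8
ee_pos: [555.8, 12.2, 219.7]
ee_rot: [180.0, 0.0, 50.1]
force: [-0.8, -0.6, -1.5]
gripper_width: 17.6
gripper_force: 25.0
```

```bash
python3 plan.py 2 10 17 17 0; python3 - <<'E'
from workcell import env
import cv2,numpy as np
a=[env.grab_frame(n) for n in("scene","side")]
b=[cv2.resize(f["pixels"][y:y+110,x:x+130,::-1],None,fx=3,fy=4) for f,x,y in((a[0],215,150),(a[1],220,150))]
cv2.imwrite("pics/fol.png",np.hstack(b))
E
```

```text
t 12.9 theta 270.0 w 0.949 last [(np.float64(11.92), np.float64(214.8), 6, True), (np.float64(12.8), np.float64(264.7), 5, True), (np.float64(12.85), np.float64(267.1), 6, True)]
tcp [556.4  12.3 219.6] lens-spot now [-5.3  1.2 16.1] 17.0 grip 17.372077475509265
[[0.2, 0.28, -0.07, 0, 0], [0.12, 0.1, -0.03, 0, 0], [0.12, 0.09, -0.03, 0, 0], [0.12, 0.09, -0.03, 0, 0], [0.14, 0.07, -0.03, 0, 0]]
[[0.13, 0.06, -0.03, 0, 0], [0.14, 0.05, -0.03, 0, 0], [0.15, 0.04, -0.04, 0, 0], [0.14, 0.03, -0.02, 0, 0], [0.15, 0.01, -0.03, 0, 0]]
end dist 17.4
```

View pics/fol.png

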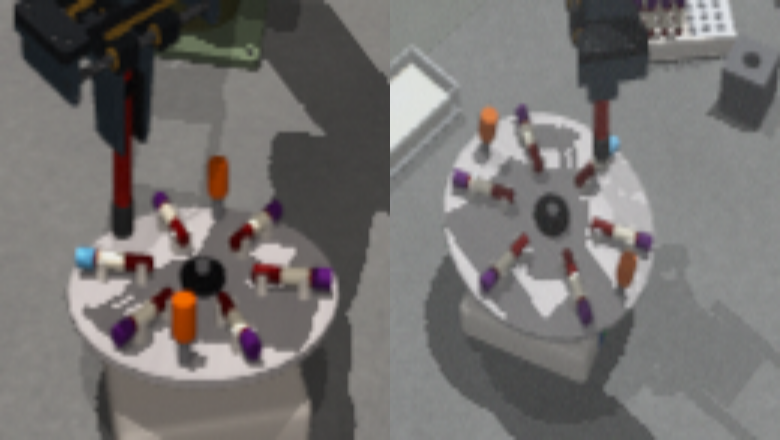

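The picture shows the lens just above the middle of the light-blue-capped tube in both views: at (122,232) over (120,262) in the scene half, and at (602,145) in the side half. Nothing is touching.

{"name": "send_rows", "arguments": {"steps": [[[0.34, 0.4, -0.1, 0, 0], [0.12, 0.1, -0.03, 0, 0], [0.12, 0.09, -0.03, 0, 0], [0.12, 0.09, -0.03, 0, 0], [0.14, 0.07, -0.03, 0, 0]]]}}

```text
time_s: 13.42
ee_pos: [599.7, 18.9, 228.3]
ee_rot: [-180.0, 0.0, 50.1]
force: [-0.1, -0.7, -1.1]
gripper_width: 17.3
gripper_force: 25.0
```

{"name": "send_rows", "arguments": {"steps": [[[0.13, 0.06, -0.03, 0, 0], [0.14, 0.05, -0.03, 0, 0], [0.15, 0.04, -0.04, 0, 0], [0.14, 0.03, -0.02, 0, 0], [0.15, 0.01, -0.03, 0, 0]]]}}

```text
time_s: 13.83
ee_pos: [624.2, 36.1, 234.4]
ee_rot: [180.0, 0.0, 50.1]
force: [0.2, -0.1, -1.5]
gripper_width: 17.4
gripper_force: 25.0
```

```bash
python3 plan.py 2 10 17 17 0
```

```text
t 13.93 theta 324.7 w 0.893 last [(np.float64(12.85), np.float64(267.1), 6, True), (np.float64(13.83), np.float64(319.7), 5, False), (np.float64(13.88), np.float64(322.1), 6, True)]
tcp [624.5  36.5 234.4] lens-spot now [-1.3 -7.4 15.8] 17.5 grip 17.787735120090314
[[0.36, -0.12, -0.06, 0, 0], [0.14, -0.03, -0.03, 0, 0], [0.14, -0.05, -0.02, 0, 0], [0.13, -0.05, -0.02, 0, 0], [0.13, -0.06, -0.01, 0, 0]]
[[0.13, -0.07, -0.02, 0, 0], [0.12, -0.08, -0.01, 0, 0], [0.11, -0.08, -0.01, 0, 0], [0.11, -0.1, -0.01, 0, 0], [0.1, -0.1, -0.01, 0, 0]]
end dist 17.3
```

{"name": "send_rows", "arguments": {"steps": [[[0.36, -0.12, -0.06, 0, 0], [0.14, -0.03, -0.03, 0, 0], [0.14, -0.05, -0.02, 0, 0], [0.13, -0.05, -0.02, 0, 0], [0.13, -0.06, -0.01, 0, 0]]]}}

```text
time_s: 14.35
ee_pos: [637.6, 71.9, 240.0]
ee_rot: [180.0, 0.0, 50.1]
force: [-0.7, 0.7, -1.0]
gripper_width: 17.1
gripper_force: 25.0
```

{"name": "send_rows", "arguments": {"steps": [[[0.13, -0.07, -0.02, 0, 0], [0.12, -0.08, -0.01, 0, 0], [0.11, -0.08, -0.01, 0, 0], [0.11, -0.1, -0.01, 0, 0], [0.1, -0.1, -0.01, 0, 0]]]}}

```text
time_s: 14.77
ee_pos: [638.8, 100.3, 242.4]
ee_rot: [180.0, 0.0, 50.1]
force: [0.6, 0.4, -0.6]
gripper_width: 17.7
gripper_force: 25.0
```

```bash
python3 plan.py 2 10 17 17 0
```

```text
t 14.87 theta 11.5 w 0.845 last [(np.float64(13.88), np.float64(322.1), 6, True), (np.float64(14.77), np.float64(366.7), 6, True), (np.float64(14.82), np.float64(369.0), 5, True)]
tcp [638.7 100.8 242.4] lens-spot now [ 0.1 -4.9 16.9] 17.6 grip 17.446682660050246
[[0.2, -0.23, -0.01, 0, 0], [0.08, -0.12, 0.0, 0, 0], [0.06, -0.12, 0.0, 0, 0], [0.06, -0.13, 0.01, 0, 0], [0.04, -0.13, 0.0, 0, 0]]
[[0.04, -0.13, 0.01, 0, 0], [0.03, -0.13, 0.01, 0, 0], [0.02, -0.13, 0.01, 0, 0], [0.01, -0.14, 0.01, 0, 0], [0.0, -0.13, 0.02, 0, 0]]
end dist 16.7
```

{"name": "send_rows", "arguments": {"steps": [[[0.2, -0.23, -0.01, 0, 0], [0.08, -0.12, 0, 0, 0], [0.06, -0.12, 0, 0, 0], [0.06, -0.13, 0.01, 0, 0], [0.04, -0.13, 0, 0, 0]]]}}

```text
time_s: 15.28
ee_pos: [627.4, 132.6, 242.2]
ee_rot: [-180.0, 0.0, 50.1]
force: [-0.6, -0.1, -0.7]
gripper_width: 17.2
gripper_force: 25.0
```

{"name": "send_rows", "arguments": {"steps": [[[0.04, -0.13, 0.01, 0, 0], [0.03, -0.13, 0.01, 0, 0], [0.02, -0.13, 0.01, 0, 0], [0.01, -0.14, 0.01, 0, 0], [0, -0.13, 0.02, 0, 0]]]}}

```text
time_s: 15.7
ee_pos: [609.7, 152.4, 240.0]
ee_rot: [180.0, -0.0, 50.1]
force: [0.6, 0.2, -0.8]
gripper_width: 17.7
gripper_force: 25.0
```

```bash
python3 plan.py 2 15 17 17 0
```

```text
t 15.8 theta 55.5 w 0.795 last [(np.float64(14.82), np.float64(369.0), 5, True), (np.float64(15.7), np.float64(411.0), 5, True), (np.float64(15.75), np.float64(413.2), 6, True)]
tcp [609.3 152.5 239.9] lens-spot now [ 3.2 -3.5 17.3] 17.9 grip 17.661688518577424
[[-0.01, -0.29, 0.03, 0, 0], [-0.02, -0.13, 0.02, 0, 0], [-0.03, -0.13, 0.02, 0, 0], [-0.05, -0.12, 0.02, 0, 0], [-0.04, -0.11, 0.02, 0, 0]]
[[-0.06, -0.12, 0.02, 0, 0], [-0.06, -0.1, 0.03, 0, 0], [-0.07, -0.11, 0.02, 0, 0], [-0.08, -0.09, 0.02, 0, 0], [-0.08, -0.1, 0.03, 0, 0]]
[[-0.08, -0.08, 0.02, 0, 0], [-0.09, -0.08, 0.03, 0, 0], [-0.09, -0.08, 0.02, 0, 0], [-0.1, -0.06, 0.03, 0, 0], [-0.1, -0.07, 0.02, 0, 0]]
end dist 16.8
```

{"name": "send_rows", "arguments": {"steps": [[[-0.01, -0.29, 0.03, 0, 0], [-0.02, -0.13, 0.02, 0, 0], [-0.03, -0.13, 0.02, 0, 0], [-0.05, -0.12, 0.02, 0, 0], [-0.04, -0.11, 0.02, 0, 0]]]}}

```text
time_s: 16.22
ee_pos: [581.7, 167.6, 235.5]
ee_rot: [180.0, 0.0, 50.1]
force: [-0.8, 0.1, -1.7]
gripper_width: 17.5
gripper_force: 25.0
```

{"name": "send_rows", "arguments": {"steps": [[[-0.06, -0.12, 0.02, 0, 0], [-0.06, -0.1, 0.03, 0, 0], [-0.07, -0.11, 0.02, 0, 0], [-0.08, -0.09, 0.02, 0, 0], [-0.08, -0.1, 0.03, 0, 0]]]}}

```text
time_s: 16.63
ee_pos: [557.0, 170.0, 230.7]
ee_rot: [180.0, -0.0, 50.1]
force: [0.1, -0.3, -1.5]
gripper_width: 17.6
gripper_force: 25.0
```

{"name": "send_rows", "arguments": {"steps": [[[-0.08, -0.08, 0.02, 0, 0], [-0.09, -0.08, 0.03, 0, 0], [-0.09, -0.08, 0.02, 0, 0], [-0.1, -0.06, 0.03, 0, 0], [-0.1, -0.07, 0.02, 0, 0]]]}}

```text
time_s: 17.05
ee_pos: [533.8, 165.2, 225.8]
ee_rot: [180.0, 0.0, 50.1]
force: [0.3, -0.1, -1.9]
gripper_width: 17.6
gripper_force: 25.0
```

{"name": "send_rows", "arguments": {"steps": [[[-0.1, -0.05, -0.2, 0, 0], [-0.1, -0.05, -0.5, 0, 0], [-0.05, 0, -0.7, 0, 0], [0, 0, -0.8, 0, 0], [0, 0, -0.8, 0, 0]]]}}

```text
time_s: 17.47
ee_pos: [524.1, 160.0, 347.8]
ee_rot: [180.0, 0.0, 50.1]
force: [1.2, 0.2, -1.0]
gripper_width: 17.4
gripper_force: 25.0
```

{"name": "send_rows", "arguments": {"steps": [[[0, 0, -0.7, 0, 0], [0, 0, -0.5, 0, 0], [0, 0, -0.3, 0, 0], [0, 0, -0.1, 0, 0], [0, 0, 0, 0, 0]]]}}

```text
time_s: 17.88
ee_pos: [524.9, 160.3, 411.3]
ee_rot: [179.9, -0.1, 50.1]
force: [-0.1, 0.5, -1.3]
gripper_width: 17.4
gripper_force: 25.0
```

{"name": "send_rows", "arguments": {"steps": [[[0, 0, 0, 0, 0], [0, 0, 0, 0, 0], [0, 0, 0, 0, 0], [0, 0, 0, 0, 0], [0, 0, 0, 0, 0]]]}}

```text
time_s: 18.3
ee_pos: [524.6, 160.4, 409.3]
ee_rot: [-180.0, 0.1, 50.1]
force: [-0.2, 0.2, -1.7]
gripper_width: 17.6
gripper_force: 25.0
```

```bash
python3 plan.py 2 1 17 17 0; python3 - <<'E'
from workcell import env
import cv2
cv2.imwrite("pics/end.png",env.grab_frame("scene")["pixels"][...,::-1]);print(env.state()["gripper_force"])
E
```

```text
t 18.4 theta 167.4 w 0.837 last [(np.float64(15.75), np.float64(413.2), 6, True), (np.float64(18.3), np.float64(522.6), 6, True), (np.float64(18.35), np.float64(525.0), 5, True)]
tcp [524.7 160.4 409.6] lens-spot now [ 39.5  51.  214.4] 223.9 grip 17.751684647051093
[[-0.32, 0.03, 0.89, 0, 0]]
end dist 188.1
24.99138057231903
```

View pics/end.png

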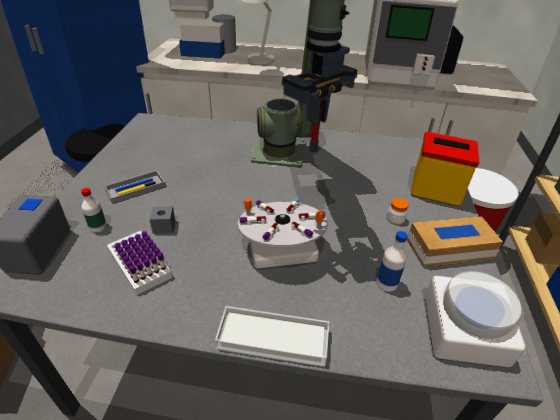

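The last picture shows the light held upright at (315,135), high above the mixer. The disc is still turning and everything else is where it started.

```bash
python3 -c "
from workcell import env
print(env.job_done())"
```

```text
the job is handed in; nothing more can be done
None
```

I spun the disc by one orange knob to about 1.5 rad/s (one turn in just over 4 s), and it slowed to about 0.8 rad/s over the follow. The light's lens followed the light-blue-capped tube for about 6 s at roughly 17–22 mm with no sign of contact, then I lifted it about 20 cm above the mixer, still upright in the gripper, and handed the job in.

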